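# Slide one medallion out of the sorting tray and hold it on the vacuum plate

## Robot

A 6-joint arm with a two-finger parallel gripper is mounted at the origin on the work surface. World frame = base frame: x ahead of the robot, y to its left, z up, the work surface at z = 0. Lengths are in m, angles in rad, forces in N, time in s.
With the tool pointing down it reaches from about 0.35 to 0.775 m from the base axis. Payload 7.3 kg.
Tool frame: the origin (TCP) lies midway between the tips of the shut fingers; the grasp point (between the pads) lies 19 mm behind it (tcp_to_grasp is the distance from the TCP to the grasp point, in m); z points along the fingers, y is the line along which they close (so a half turn about z gives the same grasp; the last joint's range is limited). The gripper opens to 92 mm and grips with 3 to 60 N. Pads are 19 mm wide; open, the fingers measure 130 mm over their backs; the gripper's body (75 mm by 190 mm) begins 47 mm behind the grasp point.
Start: joints at [-1.369, 0.342, 1.524, -0, 1.275, -0.146], TCP at [0.179, -0.494, 0.227] pointing down, gripper open.
Joint ranges: [-2.53, 2.53], [-0.77, 2.02], [0.04, 2.7], [-1, 4.14], [0.28, 2.66], [-3.11, 3.11]. Speed limits (rad/s): [2.57, 2.57, 3.14, 3.14, 3.14, 3.14].

## Interface

Orientations are given as [roll, pitch, yaw] about the fixed x, y, z axes, in that order (R = Rz(yaw) Ry(pitch) Rx(roll)).
In Python, from cell import observe, read_camera, calibration, hand_in, tcp_to_grasp gives the robot as it stands.
- The arm moves only by the tool send_rows, never from a script. Its argument "targets" is a list of rows, each a list of 5 numbers: the opening, from 0 (shut) to 1 (fully open), then the shift along the world's x, y, z in m, then the turn about the world's z in rad. A call has 1 to 5 rows; each row shifts and turns the commanded pose from where the row before left it; what a row does not reach is not made up. A row lasts 1/10 s, in which the tool goes at most 50 mm and 8.59 degrees, less where a joint would pass 70% of its speed; a pose out of reach is approached as far as the arm can. A call is refused whole if a number of a shift passes 0.05 or a number of a turn 0.15, either way. A call with a gripper value outside its range is refused whole. The fingers move at their own pace and stop on an object; "grip_force" is the grip in N (left out, the last holds). Time passes only in rows, so rows that do not move let the fingers close. It gives the time, the measured TCP pose, the force, the opening and the grip force at its end, in the units of the state.
- observe(): the state, without advancing time (a new reading comes with each control period).
- read_camera(name): name is "side" or "top" or "wrist"; returns (picture, depth): 400x640x3 uint8, red, green, blue; 400x640 float32, m along the optical axis (not along the pixel's ray), 0 where there is no reading.
- calibration(name): a dict with "intrinsics" (3x3 intrinsics, pixels), "world_to_cam" (4x4, takes a point from world to camera coordinates); the wrist camera has in their place "hand_eye" (4x4, takes a point from camera to tool coordinates, whose origin is the TCP and whose axes are the flange's). Camera axes: x right, y up, looking along -z (the intrinsics and any distortion apply to the point x, -y, -z); pixel columns grow to the right and rows downward; lengths in m; the calibration is good to about 2 mm. A picture is of the moment at which its call begins: read the wrist's pose just before it. calibration takes no time and is no camera call.
- hand_in(): hands the job in; it is judged then, once.
The state is a dict: "time": time; "qpos": joint angles; "qvel": joint speeds; "joint_efforts": joint torques, N m; "tool_pos": TCP position; "tool_rot": TCP orientation; "contact_force": force on the tool from outside, world axes, zero at the start; "torque": the same for the moment, N m; "opening": finger opening in m; "grip_force": force on a finger pad.
Only numpy, scipy, OpenCV 4.12 (cv2) and the standard library are available. Lean on these libraries where they do the work, as an engineer would, in place of code of your own. Each camera call takes 0.05 s, during which the arm holds its last target. There are 200 camera calls.

## Task

Get the dark walnut compass-rose medallion, and only that piece, out of the crowded blue sorting tray: nudge aside whatever lies in its way, slide it flat off the tray's open end onto the aluminium vacuum plate and push it up against both stop pins so that it covers the gasket. Only then open the red-handled vacuum valve half way, lever at 45 degrees to the pipe, for a gentle hold. All the other pieces stay in the tray, and leave the mug, the jar and the brush where they are.

Things in the scene. Friction and masses are not known exactly. Their poses are not given: they have to be found in the camera images.
- rose_dark: THE TARGET. round compass-rose medallion, a flat disc 90 mm across and 14 mm thick (dark brown walnut with a pale eight-pointed star); too wide to grip across. Origin: centre of its underside; z up; its yaw does not matter. About 60 g (varies). It starts at the back of the tray, left or right, with a leaf piece lying between it and the open end.
- rose_pale: round compass-rose medallion, a flat disc 90 mm across and 14 mm thick (pale maple with a dark eight-pointed star); too wide to grip across. Origin: centre of its underside; z up; its yaw does not matter. One of the other pieces that stay in the tray. It starts at the back of the tray beside the target.
- leaf_green: pointed leaf-shaped flat wood piece (green with pale veins), 80 mm long (its x axis), 40 mm wide at the middle, 14 mm thick, about 22 g. Origin: centre of its underside. One of the other pieces that stay in the tray. Lies in the front half of the tray, its length roughly along the tray's y.
- leaf_red: pointed leaf-shaped flat wood piece (reddish brown with pale veins), 80 mm long (its x axis), 40 mm wide at the middle, 14 mm thick, about 22 g. Origin: centre of its underside. One of the other pieces that stay in the tray. Lies in the front half of the tray, its length roughly along the tray's y.
- petal: yellow drop-shaped flat wood piece, 60 mm long, about 24 mm wide, 14 mm thick, near the middle of the tray's back wall. Origin: centre of its underside. One of the other pieces that stay in the tray.
- petal_b: cream drop-shaped flat wood piece, same size as the yellow one, in the middle of the front half of the tray, between the leaves. Origin: centre of its underside. One of the other pieces that stay in the tray.
- bud_a: yellow wooden disc, 26 mm across, 14 mm thick, in the tray's back corner on the -x side. Origin: centre of its underside. One of the other pieces that stay in the tray.
- bud_b: dark red wooden disc, 26 mm across, 14 mm thick, in the tray's back corner on the +x side. Origin: centre of its underside. One of the other pieces that stay in the tray.
- tray: fixed wooden sorting tray with a flat blue floor 42 mm above the bench, inside 290 mm (its x) by 300 mm (its y). Walls 12 mm thick rise 20 mm above the floor on both x sides and at the back (inner face at y = +150 mm); the end at y = -150 mm is open (no lip), towards the vacuum plate. Origin: centre of the floor, at bench level; yaw varies
- plate: fixed vacuum plate, 260 mm (its x) by 180 mm (its y), smooth aluminium top 40 mm above the bench (2 mm lower than the tray floor). Its +y edge is 1.5 mm from the tray's open end; axes parallel to the tray's, shifted up to 20 mm along x. Origin: plate centre, at bench level. Past its -y edge a brass ball valve sits on a pipe along -y
- pin_a (a point): top of the stop pin on the plate's -x side: a fixed steel pin 12 mm thick, 18 mm high, 33 mm to the -x and 39 mm to the -y of pod (plate axes). The 90 mm medallion pushed towards the plate's -y against both pins is centred on pod
- pin_b (a point): top of the other stop pin, same size, 33 mm to the +x and 39 mm to the -y of pod
- pod (a point): centre of the black ring gasket (62 mm across, flush) on the plate's top, 100 mm from the plate's +y edge
- valve (a joint): opening angle of the ball valve, rad: 0 = shut, lever along the plate's -x, across the pipe; it grows counter-clockwise seen from above to 1.57 = fully open, lever along the plate's -y, along the pipe. Half open, 45 degrees, is 0.785. Starts at 0 to 0.1; turns with about 0.2 N m of friction and stays where it is left
- valve_axis (a point): the valve's vertical turning axis, at the lever's mid-height, 67 mm above the bench, 52 mm beyond the plate's -y edge. The lever is a straight level bar from here to lever_tip; its red grip (24 to 96 mm from the axis) is 16 mm wide and 10 mm thick (height 62 to 72 mm), nothing is under it but the bench
- lever_tip (a point): outer end of the red lever, 96 mm from the valve axis, at the lever's mid-height
- mug: blue ceramic mug, 82 mm across, 95 mm high, on the bench to the left of the tray; leave it. Origin: centre of its underside
- jar: amber jar with white cap, 64 mm across, 85 mm high, on the bench to the right, beyond the valve; leave it. Origin: centre of its underside
- brush: small glue brush, 170 mm long, lying on the bench to the right, beyond the valve, pointing roughly along +x; leave it. Origin: middle of its underside
Mind the look-alikes: they are no part of the job. Leave any yellow look-alike of the rose_dark alone. Leave any orange look-alike of the leaf_red alone.

How it is judged:
On the way, in this order (a step that is already met when the one before it is completed fails the run):
1. the dark medallion has been slid out of the tray's open end (its centre 25 mm past the edge) (y of rose_dark in the frame of tray below -0.175 m and height (world z) of rose_dark below 0.06 m), for 0.1 s.
2. it rests flat against both stop pins, centred on the gasket within 6 mm, valve still shut (horizontal distance between rose_dark and pod below 0.006 m and height (world z) of rose_dark below 0.045 m and angle between rose_dark's own z axis and vertical below 0.08 rad and value of joint valve below 0.25 rad), for 0.3 s.
At the end, for the whole second after the job is handed in: the dark medallion lies flat and still on the vacuum plate, against both stop pins (centre within 6 mm of the gasket's centre), the valve stands at 45 degrees, give or take 8, all the other pieces are in the tray, and mug, jar and brush are where they were (within 30 mm) (horizontal distance between rose_dark and pod below 0.006 m and height (world z) of rose_dark below 0.045 m and angle between rose_dark's own z axis and vertical below 0.08 rad and linear speed of rose_dark below 0.01 m/s and value of joint valve between 0.645 and 0.925 rad and velocity of joint valve between -0.05 and 0.05 rad/s and not (y of rose_pale in the frame of tray below -0.15 m or y of rose_pale in the frame of tray above 0.16 m or x of rose_pale in the frame of tray below -0.155 m or x of rose_pale in the frame of tray above 0.155 m or height (world z) of rose_pale above 0.075 m) and not (y of leaf_green in the frame of tray below -0.15 m or y of leaf_green in the frame of tray above 0.16 m or x of leaf_green in the frame of tray below -0.155 m or x of leaf_green in the frame of tray above 0.155 m or height (world z) of leaf_green above 0.075 m) and not (y of leaf_red in the frame of tray below -0.15 m or y of leaf_red in the frame of tray above 0.16 m or x of leaf_red in the frame of tray below -0.155 m or x of leaf_red in the frame of tray above 0.155 m or height (world z) of leaf_red above 0.075 m) and not (y of petal in the frame of tray below -0.15 m or y of petal in the frame of tray above 0.16 m or x of petal in the frame of tray below -0.155 m or x of petal in the frame of tray above 0.155 m or height (world z) of petal above 0.075 m) and not (y of petal_b in the frame of tray below -0.15 m or y of petal_b in the frame of tray above 0.16 m or x of petal_b in the frame of tray below -0.155 m or x of petal_b in the frame of tray above 0.155 m or height (world z) of petal_b above 0.075 m) and not (y of bud_a in the frame of tray below -0.15 m or y of bud_a in the frame of tray above 0.16 m or x of bud_a in the frame of tray below -0.155 m or x of bud_a in the frame of tray above 0.155 m or height (world z) of bud_a above 0.075 m) and not (y of bud_b in the frame of tray below -0.15 m or y of bud_b in the frame of tray above 0.16 m or x of bud_b in the frame of tray below -0.155 m or x of bud_b in the frame of tray above 0.155 m or height (world z) of bud_b above 0.075 m) and distance of each of mug, jar, brush from where it was at the start of the episode below 0.03 m); the robot touches nothing.
It fails at once if another piece left the tray (its centre past the open end or the outside of a wall) ((y of rose_pale in the frame of tray below -0.15 m or y of rose_pale in the frame of tray above 0.16 m or x of rose_pale in the frame of tray below -0.155 m or x of rose_pale in the frame of tray above 0.155 m) or (y of leaf_green in the frame of tray below -0.15 m or y of leaf_green in the frame of tray above 0.16 m or x of leaf_green in the frame of tray below -0.155 m or x of leaf_green in the frame of tray above 0.155 m) or (y of leaf_red in the frame of tray below -0.15 m or y of leaf_red in the frame of tray above 0.16 m or x of leaf_red in the frame of tray below -0.155 m or x of leaf_red in the frame of tray above 0.155 m) or (y of petal in the frame of tray below -0.15 m or y of petal in the frame of tray above 0.16 m or x of petal in the frame of tray below -0.155 m or x of petal in the frame of tray above 0.155 m) or (y of petal_b in the frame of tray below -0.15 m or y of petal_b in the frame of tray above 0.16 m or x of petal_b in the frame of tray below -0.155 m or x of petal_b in the frame of tray above 0.155 m) or (y of bud_a in the frame of tray below -0.15 m or y of bud_a in the frame of tray above 0.16 m or x of bud_a in the frame of tray below -0.155 m or x of bud_a in the frame of tray above 0.155 m) or (y of bud_b in the frame of tray below -0.15 m or y of bud_b in the frame of tray above 0.16 m or x of bud_b in the frame of tray below -0.155 m or x of bud_b in the frame of tray above 0.155 m)).
It fails at once if the dark medallion was tipped (over 25 degrees) instead of slid flat (angle between rose_dark's own z axis and vertical above 0.44 rad).
It fails at once if the valve was opened (over 15 degrees) before the medallion was in place (value of joint valve above 0.262 rad and horizontal distance between rose_dark and pod above 0.012 m).
It fails at once if mug, jar or brush was pushed away (over 30 mm) (distance of any of mug, jar, brush from where it was at the start of the episode above 0.03 m).
It also fails if it takes over 67 s, if anything falls off the work surface, if the arm or the gripper's body presses on something with over 40 N, if the wrist force passes 120 N, or if a joint passes its speed limit or range.

## Working session

There is one attempt and no reset: what is moved stays moved. The work goes in short steps, Python scripts to look and compute and a tool call to move; the robot and the scene stay as the last step left them, time stands still between calls to the robot, and variables do not carry over. Pictures are saved under pics/ and viewed, at most 10 in all, crops included, and the job is handed in when it is done.

Besides the shell and the picture viewer there is one more tool, called as name([rows], argument=value, ...), one row to a line, values as JSON. send_rows: Moves the arm, as the interface text tells. Its arguments: {"type":"object","properties":{"targets":{"type":"array","items":{"type":"array","items":{"type":"number"}}},"grip_force":{"type":"number"}},"required":["targets"]}

```bash
mkdir -p pics; cat > h.py <<'E'
import numpy as np, cv2, json
from cell import *
def grab(name,f=None):
    s=observe(); im,d=read_camera(name)
    if f: cv2.imwrite('pics/'+f,im[:,:,::-1])
    return s,im,d
def world(name,us,vs,d):
    c=calibration(name);K=np.array(c['intrinsics']);us=np.asarray(us);vs=np.asarray(vs)
    z=d[vs.astype(int),us.astype(int)]
    p=np.stack([(us-K[0,2])/K[0,0]*z,-(vs-K[1,2])/K[1,1]*z,-z,np.ones_like(z)],-1)
    return (p@np.linalg.inv(np.array(c['world_to_cam'])).T)[...,:3]
def pix(name,P):
    c=calibration(name);K=np.array(c['intrinsics']);P=np.atleast_2d(P)
    q=np.c_[P,np.ones(len(P))]@np.array(c['world_to_cam']).T
    q=q[:,:3]*[1,-1,-1]; q=q@K.T; return q[:,:2]/q[:,2:]
E
python3 - <<'E'
from h import *
s,im,d=grab('top','top0.png'); np.save('top0d.npy',d)
print({k:v for k,v in s.items()}); print(calibration('top'),tcp_to_grasp)
E
```

```text
{'time': 0.0, 'qpos': array([-1.36898233e+00,  3.42701964e-01,  1.52503536e+00,  1.01306756e-05,
        1.27539109e+00, -1.46006707e-01]), 'qvel': array([ 0.00070163,  0.00113635, -0.00120906,  0.00097011, -0.0021217 ,
       -0.00117223]), 'joint_efforts': array([-6.54166506e-04, -4.31235266e+01, -2.44218528e+01,  7.18268403e-02,
        5.61814138e-02, -1.12017840e-04]), 'tool_pos': array([ 0.17888295, -0.49314501,  0.22604934]), 'tool_rot': array([-3.14007464e+00, -2.33019766e-04,  3.47817574e-01]), 'contact_force': array([ 0.88130129, -0.0298101 ,  0.06323248]), 'torque': array([-0.00013174,  0.00454028, -0.05659406]), 'grip_force': 0.0, 'opening': 0.09163107373366315}
{'intrinsics': array([[472.18281355,   0.        , 316.62019436],
       [  0.        , 472.18281355, 197.70069163],
       [  0.        ,   0.        ,   1.        ]]), 'world_to_cam': array([[ 0.01387976, -0.99981123, -0.01359638, -0.00552215],
       [ 0.98706266,  0.01152804,  0.15992001, -0.54455937],
       [-0.15973308, -0.01564014,  0.98703634, -1.44618457],
       [ 0.        ,  0.        ,  0.        ,  1.        ]])} 0.0188
```

View pics/top0.png

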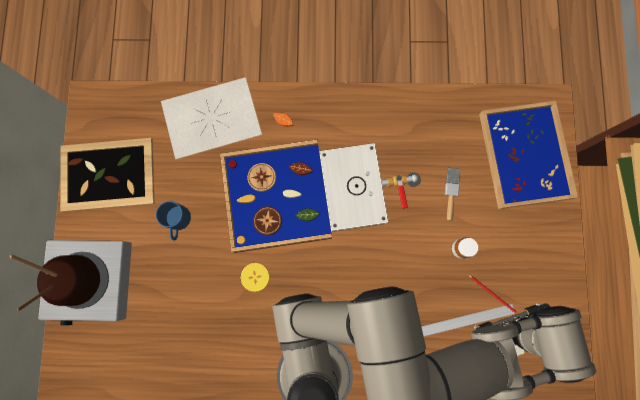

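The top view shows the tray centred near (275,195), with its open end to the right. The dark medallion is at (267,221), the green leaf at (307,215), the plate at (355,187) and the valve lever at (403,197). Next I'll zoom in and measure.

```bash
python3 - <<'E'
from h import *
im=cv2.imread('pics/top0.png'); d=np.load('top0d.npy')
c=cv2.resize(im[130:260,215:435],None,fx=3.6,fy=3.6,interpolation=cv2.INTER_CUBIC); cv2.imwrite('pics/c0.png',c)
for n,u,v in [('dark',267,221),('pale',261,177),('green',307,215),('red',300,169),('petal',246,199),('petal_b',291,194),('buda',241,240),('budb',233,164),('pod',356.5,186),('levertip',405,207),('floor',280,205),('plate',345,200),('jar',465,247),('brush',451,195),('floorTLback',240,205)]:
    print(n,world('top',[u],[v],d)[0].round(4))
# tray floor blue mask, colour/height
hsv=cv2.cvtColor(im,cv2.COLOR_BGR2HSV)
U,V=np.meshgrid(np.arange(640),np.arange(400))
W=world('top',U,V,d)
roi=(U>215)&(U<345)&(V>130)&(V<260)
m=roi&(hsv[...,0]>105)&(hsv[...,0]<130)&(hsv[...,1]>150)&(abs(W[...,2]-.042)<.012)
print('blue rect',cv2.minAreaRect((W[m][:,:2]*1000).astype(np.float32)))
m=(U>318)&(U<392)&(V>138)&(V<236)&(hsv[...,1]<45)&(hsv[...,2]>130)&(abs(W[...,2]-.040)<.012)
print('plate rect',cv2.minAreaRect((W[m][:,:2]*1000).astype(np.float32)), W[m][:,2].mean())
m=(U>390)&(U<415)&(V>175)&(V<215)&((hsv[...,0]<8)|(hsv[...,0]>172))&(hsv[...,1]>150)
print('lever',m.sum(),cv2.minAreaRect((W[m][:,:2]*1000).astype(np.float32)),W[m].mean(0))
E
```

```text
dark [0.4673 0.1543 0.0573]
pale [0.6056 0.177  0.0615]
green [0.4878 0.0305 0.0553]
red [0.6338 0.0551 0.0563]
petal [0.5357 0.2223 0.0573]
petal_b [0.5528 0.0815 0.0596]
buda [0.4076 0.2336 0.0535]
budb [0.6478 0.2681 0.0561]
pod [ 0.5851 -0.1248  0.0355]
levertip [ 0.5148 -0.2721  0.068 ]
floor [0.5204 0.1168 0.0404]
plate [ 0.5384 -0.0881  0.0432]
jar [ 0.3931 -0.4467  0.0859]
brush [ 0.5626 -0.4283  0.0177]
floorTLback [0.5191 0.2436 0.0394]
blue rect ((553.3129272460938, 127.28517150878906), (289.2771911621094, 299.50372314453125), 9.047624588012695)
plate rect ((586.054931640625, -123.20648193359375), (259.6726989746094, 200.5450897216797), 9.148235321044922) 0.04052151549426561
lever 132 ((549.4078979492188, -271.2616882324219), (70.23238372802734, 31.116586685180664), 10.254456520080566) [ 0.54730371 -0.26463732  0.06692626]
```

View pics/c0.png

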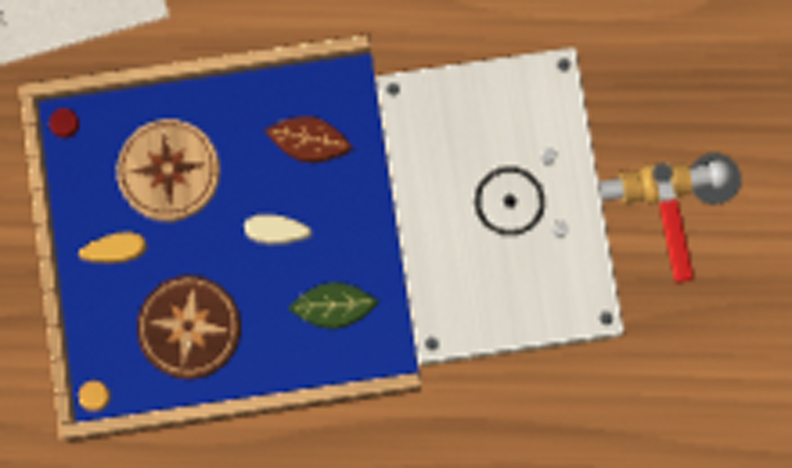

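The crop confirms the dark medallion at crop (189,327), the green leaf at (333,305) in its lane, the pins at (549,157) and (560,229), and the gasket at (510,201). Now I'll get precise poses by intersecting the pixel rays with planes.

```bash
cat >> h.py <<'E'
def plane(name,uv,z):
    c=calibration(name);K=np.array(c['intrinsics']);T=np.linalg.inv(np.array(c['world_to_cam']))
    uv=np.atleast_2d(uv).astype(float); r=np.c_[(uv[:,0]-K[0,2])/K[0,0],-(uv[:,1]-K[1,2])/K[1,1],-np.ones(len(uv))]@T[:3,:3].T
    o=T[:3,3]; return o+r*((z-o[2])/r[:,2])[:,None]
YAW=np.radians(9.1); C=np.array([.5533,.1273]); R=np.array([[np.cos(YAW),-np.sin(YAW)],[np.sin(YAW),np.cos(YAW)]])
def t2w(p): return C+R@np.asarray(p,float)
def w2t(p): return (np.asarray(p)[...,:2]-C)@R
def blobs(im,d):
    "non-blue blobs inside the tray: world centre, tray centre, rect"
    hsv=cv2.cvtColor(im,cv2.COLOR_BGR2HSV); U,V=np.meshgrid(np.arange(640),np.arange(400))
    W=plane('top',np.c_[U.ravel(),V.ravel()],.056).reshape(400,640,3); t=w2t(W)
    blue=(hsv[...,0]>105)&(hsv[...,0]<130)&(hsv[...,1]>150)
    m=(abs(t[...,0])<.137)&(t[...,1]<.142)&(t[...,1]>-.142)&~blue
    n,l,st,_=cv2.connectedComponentsWithStats(m.astype(np.uint8),connectivity=4)
    for i in range(1,n):
        if st[i,4]<15: continue
        k=l==i; r=cv2.minAreaRect((t[k]*1000).astype(np.float32))
        print(im[k].mean(0).astype(int)[::-1],'n',st[i,4],'world',W[k].mean(0)[:2].round(4),'tray',t[k].mean(0).round(4),'rect',np.round(r[1]),round(r[2]))
E
python3 - <<'E'
from h import *
im=cv2.imread('pics/top0.png'); d=np.load('top0d.npy')
blobs(im,d)
g=lambda a,b:[215-.36+a/3.6,130-.36+b/3.6]
print('corners tray floor',w2t(plane('top',[g(38,97),g(372,57),g(414,373),g(74,421)],.042)).round(4))
print('plate corners',w2t(plane('top',[g(380,76),g(575,48),g(622,332),g(418,364)],.040)).round(4))
P=plane('top',[g(510,201)],.040); print('pod',P,w2t(P))
P=plane('top',[g(549,153),g(562,226)],.058); print('pins',P,w2t(P))
P=plane('top',[g(662,173),g(685,280),g(670,201)],.072); print('axis,tip,gripstart',P,w2t(P))
E
```

```text
[105  27  34] n 57 world [0.649  0.2704] tray [0.1172 0.1262] rect [26. 23.] 82
[113  59  45] n 225 world [0.6367 0.0545] tray [ 0.0708 -0.0851] rect [76. 39.] 82
[165 124  90] n 673 world [0.6074 0.1771] tray [0.0613 0.0406] rect [89. 91.] 83
[194 184 158] n 133 world [0.5557 0.082 ] tray [-0.0048 -0.0451] rect [60. 25.] 82
[186 144  77] n 134 world [0.5375 0.2219] tray [-0.0006  0.0959] rect [27. 60.] 1
[113  74  53] n 677 world [0.4695 0.1549] tray [-0.0784  0.0405] rect [87. 91.] 82
[69 88 49] n 218 world [0.4899 0.0296] tray [-0.0781 -0.0864] rect [75. 38.] 82
[186 138  76] n 65 world [0.4096 0.2341] tray [-0.125   0.1282] rect [25. 25.] 83
corners tray floor [[ 0.1473  0.1484]
 [ 0.1396 -0.1518]
 [-0.1454 -0.1469]
 [-0.1437  0.1502]]
plate corners [[ 0.1217 -0.1564]
 [ 0.1214 -0.3326]
 [-0.1362 -0.3312]
 [-0.138  -0.1515]]
pod [[ 0.58597247 -0.12389221  0.04      ]] [[-0.00746683 -0.25319807]]
pins [[ 0.62564918 -0.15669186  0.058     ]
 [ 0.56098862 -0.16775524  0.058     ]] [[ 0.02652297 -0.29186009]
 [-0.03907352 -0.29255764]]
axis,tip,gripstart [[ 0.60599279 -0.25278238  0.072     ]
 [ 0.51290872 -0.27110614  0.072     ]
 [ 0.58146651 -0.25931643  0.072     ]] [[-0.0080835  -0.38363238]
 [-0.10289406 -0.38700351]
 [-0.0333345  -0.38620516]]
```

send_rows([
  [0.7,0.021,0.035,0,0.084],
  [0.7,0.021,0.035,0,0.084],
  [0.7,0.021,0.035,0,0.084],
  [0.7,0.021,0.035,0,0.084],
  [0.7,0.021,0.035,0,0.084],
], grip_force=15)

```text
time: 0.55
tool_pos: [0.2843, -0.3169, 0.2264]
tool_rot: [-3.141, -0.0, 0.771]
contact_force: [-0.2, -0.4, 0.1]
opening: 0.0644
grip_force: 0.0
```

send_rows([
  [0.7,0.021,0.035,0,0.084],
  [0.7,0.021,0.035,0,0.084],
  [0.7,0.021,0.035,0,0.084],
  [0.7,0.021,0.035,0,0.084],
  [0.7,0.021,0.035,0,0.084],
])

```text
time: 1.05
tool_pos: [0.3893, -0.1419, 0.2265]
tool_rot: [-3.141, -0.0, 1.191]
contact_force: [0.7, -1.2, 0.4]
opening: 0.0644
grip_force: 0.0
```

send_rows([
  [0.7,0.021,0.035,0,0.084],
  [0.7,0.021,0.035,0,0.084],
  [0.7,0.021,0.035,-0.03,0.084],
  [0.7,0.021,0.035,-0.03,0.084],
  [0.7,0.021,0.035,-0.03,0.084],
])

```text
time: 1.55
tool_pos: [0.4936, 0.0317, 0.1367]
tool_rot: [3.141, 0.0, 1.611]
contact_force: [0.8, -0.3, 0.2]
opening: 0.0645
grip_force: 0.0
```

send_rows([
  [0.7,-0.003,-0.002,-0.035,0],
  [0.7,0,0,-0.035,0],
  [0.7,0,0,-0.02,0],
  [0.4,0,0,0,0],
  [0.3,0,0,0,0],
])

```text
time: 2.05
tool_pos: [0.4902, 0.028, 0.048]
tool_rot: [-3.141, -0.0, 1.608]
contact_force: [-1.6, -0.1, 0.1]
opening: 0.0525
grip_force: 0.0
```

send_rows([
  [0.3,0,0,0,0],
  [0.3,0,0,0,0],
])

```text
time: 2.25
tool_pos: [0.4911, 0.0279, 0.0492]
tool_rot: [3.139, 0.0, 1.608]
contact_force: [-0.3, 0.3, 1.4]
opening: 0.0388
grip_force: 15.0
```

send_rows([
  [0.3,0,0,0.03,0],
  [0.3,0,0,0.015,0],
  [0.3,0.009,-0.0015,0,-0.145],
  [0.3,0.009,-0.0015,0,-0.145],
  [0.3,0.009,-0.0015,0,-0.145],
])

```text
time: 2.75
tool_pos: [0.5179, 0.0234, 0.0943]
tool_rot: [3.139, -0.001, 1.167]
contact_force: [-0.8, -0.3, -0.6]
opening: 0.0389
grip_force: 15.0
```

send_rows([
  [0.3,0.009,-0.0015,0,-0.145],
  [0.3,0.009,-0.0015,0,-0.145],
  [0.3,0.009,-0.0015,0,-0.145],
  [0.3,0.01,-0.0015,0,-0.145],
  [0.3,0.01,-0.0015,0,-0.145],
])

```text
time: 3.25
tool_pos: [0.5648, 0.0159, 0.094]
tool_rot: [3.141, -0.001, 0.442]
contact_force: [-0.4, 0.9, -0.4]
opening: 0.039
grip_force: 15.0
```

send_rows([
  [0.3,0.009,-0.0015,0,-0.145],
  [0.3,0.009,-0.0015,0,-0.145],
  [0.3,0,0,0,0],
])

```text
time: 3.55
tool_pos: [0.5833, 0.0127, 0.0939]
tool_rot: [3.141, -0.002, 0.156]
contact_force: [-1.3, -0.2, -0.3]
opening: 0.0385
grip_force: 15.0
```

send_rows([
  [0.3,0,0.001,-0.025,0],
  [0.3,0,0,-0.015,0],
  [0.3,0,0,-0.004,0],
  [0.52,0,0,0,0],
  [0.52,0,0,0,0],
])

```text
time: 4.05
tool_pos: [0.5823, 0.0141, 0.0497]
tool_rot: [3.141, -0.001, 0.16]
contact_force: [0.6, -1.3, -0.3]
opening: 0.047
grip_force: 0.0
```

send_rows([
  [0.52,0,0,0.03,0],
  [0.65,0,0,0.04,0],
  [0.65,-0.02,0.02,0.01,0.15],
  [0.65,-0.02,0.03,0,0.15],
  [0.65,-0.02,0.03,0,0.15],
])

```text
time: 4.55
tool_pos: [0.5219, 0.0946, 0.1303]
tool_rot: [3.14, -0.002, 0.614]
contact_force: [0.3, 0.5, -0.2]
opening: 0.0601
grip_force: 0.0
```

```bash
python3 - <<'E'
from h import *
s,im,d=grab('top','top1.png'); blobs(im[:,:,::-1].copy(),d)
cv2.imwrite('pics/c1.png',cv2.resize(im[130:260,215:435,::-1],None,fx=3.6,fy=3.6,interpolation=cv2.INTER_CUBIC))
E
```

```text
[105  98  88] n 5042 world [0.5398 0.1369] tray [-0.0118  0.0116] rect [258. 266.] 83
[105  27  35] n 57 world [0.649  0.2704] tray [0.1172 0.1262] rect [26. 23.] 82
```

View pics/c1.png

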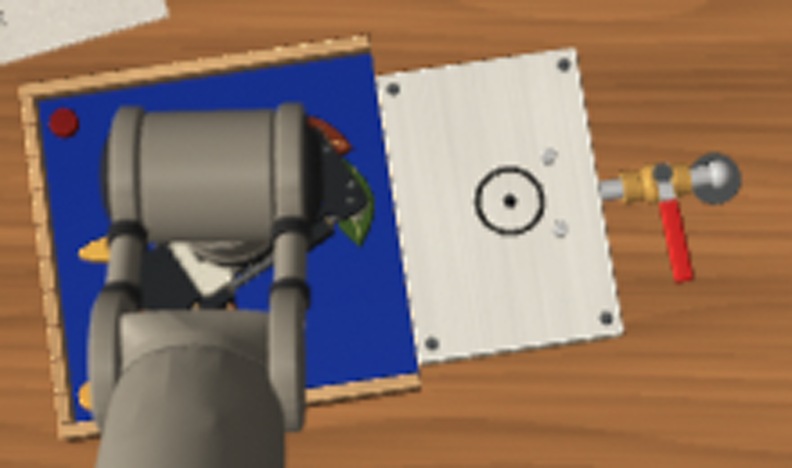

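send_rows([
  [0.545,-0.0077,0.0149,0,0.139],
  [0.545,-0.0077,0.0149,0,0.139],
  [0.545,-0.0077,0.0149,0,0.139],
  [0.545,-0.0077,0.0149,0,0.139],
  [0.545,-0.0077,0.0149,0,0.139],
])

```text
time: 5.1
tool_pos: [0.4836, 0.1691, 0.1296]
tool_rot: [3.14, -0.001, 1.309]
contact_force: [-0.1, 0.3, 0.1]
opening: 0.0499
grip_force: 0.0
```

send_rows([
  [0.545,-0.0077,0.0149,0,0.139],
  [0.545,-0.0077,0.0149,0,0.139],
  [0.545,-0.0077,0.0149,0,0.139],
  [0.545,0,0,0,0],
])

```text
time: 5.5
tool_pos: [0.4599, 0.2145, 0.1295]
tool_rot: [3.141, -0.0, 1.725]
contact_force: [0.2, -0.3, 0.4]
opening: 0.0502
grip_force: 0.0
```

send_rows([
  [0.545,0,0,-0.035,0],
  [0.545,0,0,-0.033,0],
  [0.545,0,0,-0.015,0],
  [0.545,0,0,0,0],
])

```text
time: 5.9
tool_pos: [0.4599, 0.2124, 0.0444]
tool_rot: [-3.139, 0.001, 1.717]
contact_force: [0.6, 0.2, -0.5]
opening: 0.0499
grip_force: 0.0
```

send_rows([
  [0.545,0.001,-0.01,0,0],
  [0.545,0.001,-0.01,0,0],
  [0.545,0.001,-0.01,0,0],
  [0.545,0.001,-0.01,0,0],
  [0.545,0.001,-0.01,0,0],
])

```text
time: 6.4
tool_pos: [0.466, 0.1623, 0.0465]
tool_rot: [3.14, -0.0, 1.719]
contact_force: [0.0, 0.7, 0.7]
opening: 0.0497
grip_force: 0.6
```

send_rows([
  [0.545,0.002,-0.016,0,0],
  [0.545,0.0025,-0.018,0,0],
  [0.545,0.0025,-0.018,0,0],
  [0.545,0.003,-0.018,0,0],
  [0.545,0.003,-0.018,0,0],
])

```text
time: 6.9
tool_pos: [0.4786, 0.074, 0.0462]
tool_rot: [3.141, -0.0, 1.719]
contact_force: [0.5, 1.2, 0.5]
opening: 0.05
grip_force: 0.6
```

```bash
python3 - <<'E'
from h import *
s,im,d=grab('top','top2.png'); print(w2t(s['tool_pos']))
a=im[130:260,215:435,::-1]; a=cv2.resize(a,None,fx=3.6,fy=3.6,interpolation=cv2.INTER_CUBIC); cv2.imwrite('pics/c2.png',a)
E
```

```text
[-0.08213669 -0.04079999]
```

View pics/c2.png

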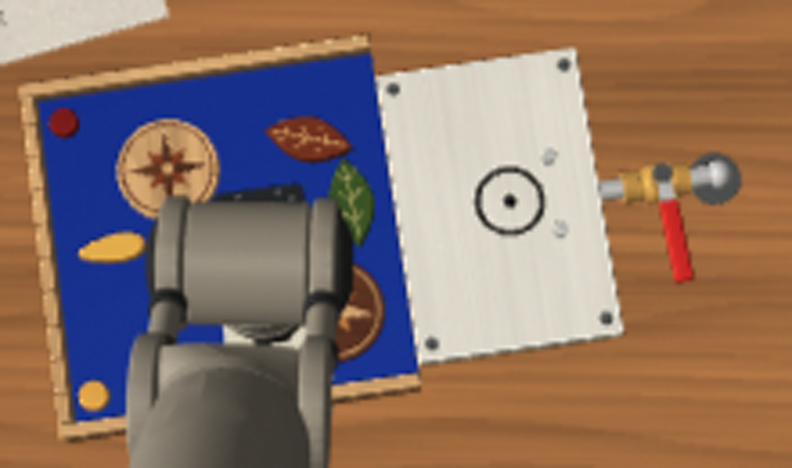

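The dark disc is sliding cleanly near crop (335,312), clear of the green leaf's tip at (360,243). I'll keep pushing.

send_rows([
  [0.545,0.003,-0.0185,0,0],
  [0.545,0.003,-0.0185,0,0],
  [0.545,0.003,-0.0185,0,0],
  [0.545,0.003,-0.0185,0,0],
  [0.545,0.003,-0.0185,0,0],
])

```text
time: 7.45
tool_pos: [0.4934, -0.0181, 0.0461]
tool_rot: [3.142, -0.0, 1.72]
contact_force: [-0.0, 0.1, -0.2]
opening: 0.0501
grip_force: 0.2
```

send_rows([
  [0.545,0.002,-0.0125,0,0],
  [0.545,0,0,0,0],
  [0.545,-0.001,0.007,0,0],
  [0.545,-0.01,0.02,0.04,0],
  [0.545,-0.04,0.02,0.04,0],
])

```text
time: 7.95
tool_pos: [0.4523, 0.0154, 0.1199]
tool_rot: [3.141, -0.0, 1.72]
contact_force: [0.3, -0.1, -0.0]
opening: 0.0501
grip_force: 0.0
```

```bash
python3 - <<'E'
from h import *
s,im,d=grab('top','top3.png'); print(w2t(s['tool_pos']))
a=im[130:260,215:435,::-1]; a=cv2.resize(a,None,fx=3.6,fy=3.6,interpolation=cv2.INTER_CUBIC); cv2.imwrite('pics/c3.png',a)
E
```

```text
[-0.11747469 -0.09453043]
```

View pics/c3.png

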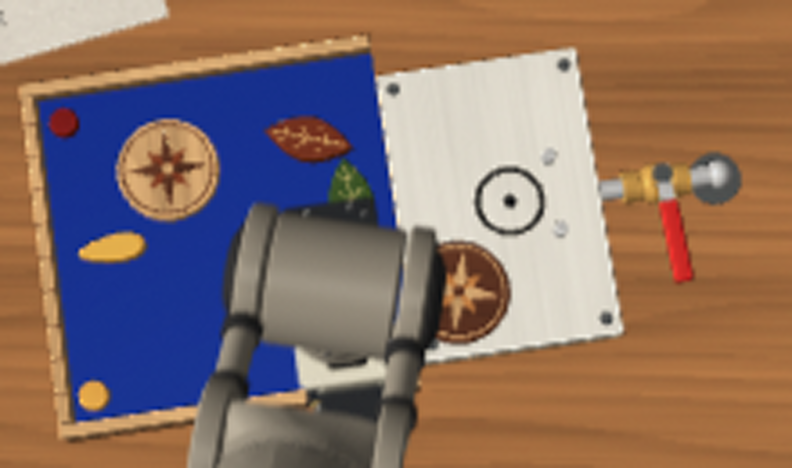

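The disc lies on the plate near crop (460,291), and the tray is undisturbed. I'll rotate the cradle for a diagonal push.

send_rows([
  [0.545,-0.002,-0.01,0,0.136],
  [0.545,-0.001,-0.01,0,0.136],
  [0.545,-0.001,-0.01,0,0.136],
  [0.545,-0.001,-0.01,0,0.136],
  [0.545,-0.001,-0.01,0,0.136],
])

```text
time: 8.5
tool_pos: [0.4448, -0.0351, 0.1191]
tool_rot: [3.142, -0.0, 2.407]
contact_force: [0.1, -0.3, -0.3]
opening: 0.05
grip_force: 0.0
```

send_rows([
  [0.545,-0.001,-0.01,0,0.136],
  [0.545,0,-0.01,0,0.136],
  [0.545,0,-0.012,0,0.136],
  [0.545,0,0,0,0],
])

```text
time: 8.9
tool_pos: [0.4441, -0.0678, 0.1191]
tool_rot: [3.142, -0.0, 2.809]
contact_force: [-0.3, -0.3, -0.3]
opening: 0.05
grip_force: 0.0
```

```bash
python3 - <<'E'
from h import *
s=observe(); print(s['tool_pos'],s['tool_rot'],w2t(s['tool_pos']),s['qpos'])
print('disc',w2t(plane('top',[[214.64+460/3.6,129.64+291/3.6]],.054)))
E
```

```text
[ 0.44409694 -0.06783264  0.119128  ] [ 3.14154562e+00 -5.82689002e-05  2.80898478e+00] [-0.13869041 -0.17540531] [-3.22498307e-01  3.33994994e-01  1.87653274e+00  5.93523579e-05
  9.31122714e-01 -1.56072219e+00]
disc [[-0.08187652 -0.19653272]]
```

send_rows([
  [0.545,0.003,0.0075,-0.03,0],
  [0.545,0,0,-0.03,0],
  [0.545,0,0,-0.013,0],
  [0.545,0,0,0,0],
])

```text
time: 9.3
tool_pos: [0.4456, -0.0589, 0.0446]
tool_rot: [3.141, -0.005, 2.805]
contact_force: [0.5, 0.1, -0.9]
opening: 0.0499
grip_force: 0.0
```

send_rows([
  [0.545,0.0093,-0.0038,0,0],
  [0.545,0.0093,-0.0038,0,0],
  [0.545,0.0093,-0.0038,0,0],
  [0.545,0.0093,-0.0038,0,0],
  [0.545,0.0093,-0.0038,0,0],
])

```text
time: 9.8
tool_pos: [0.4948, -0.0801, 0.0466]
tool_rot: [3.141, 0.001, 2.807]
contact_force: [-0.9, 0.6, 1.4]
opening: 0.0503
grip_force: 0.6
```

send_rows([
  [0.545,0.0093,-0.0038,0,0],
  [0.545,0.0093,-0.0038,0,0],
  [0.545,0.0093,-0.0038,0,0],
  [0.545,0.0093,-0.0038,0,0],
  [0.545,0.0093,-0.0038,0,0],
])

```text
time: 10.3
tool_pos: [0.5409, -0.0989, 0.0462]
tool_rot: [3.141, -0.0, 2.808]
contact_force: [-1.6, 0.7, 0.8]
opening: 0.05
grip_force: 0.6
```

send_rows([
  [0.545,0,0,0,0],
  [0.545,-0.009,0.004,0,0],
  [0.545,-0.01,0.01,0.04,0],
  [0.545,-0.03,0.04,0.03,-0.13],
  [0.545,-0.03,0.04,0,-0.13],
])

```text
time: 10.8
tool_pos: [0.4663, -0.0102, 0.1147]
tool_rot: [3.139, 0.006, 2.541]
contact_force: [1.1, 2.0, -1.0]
opening: 0.0496
grip_force: 0.0
```

```bash
python3 - <<'E'
from h import *
s,im,d=grab('top','top4.png'); print(s['tool_pos'],w2t(s['tool_pos']))
a=im[130:260,215:435,::-1]; a=cv2.resize(a,None,fx=3.6,fy=3.6,interpolation=cv2.INTER_CUBIC); cv2.imwrite('pics/c4.png',a)
E
```

```text
[ 0.46626769 -0.01021806  0.11473757] [-0.10768649 -0.12202237]
```

View pics/c4.png

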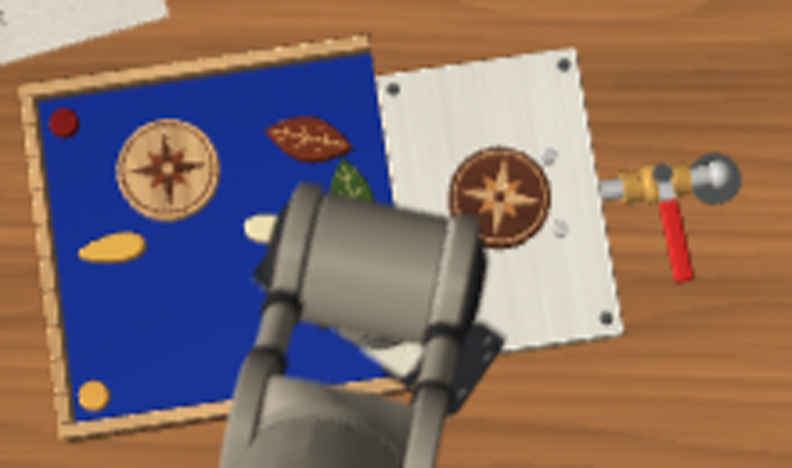

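The disc is centred near crop (501,197), just short of the pins, with its centre close to the gasket line. Final push along the plate's -y.

send_rows([
  [0.545,0.018,-0.006,0,-0.135],
  [0.545,0.018,-0.006,0,-0.135],
  [0.545,0.018,-0.006,0,-0.135],
  [0.545,0.018,-0.006,0,-0.135],
  [0.545,0.018,-0.006,0,-0.135],
])

```text
time: 11.35
tool_pos: [0.5549, -0.0401, 0.1116]
tool_rot: [-3.14, -0.001, 1.868]
contact_force: [0.5, -0.4, 0.5]
opening: 0.0503
grip_force: 0.0
```

send_rows([
  [0.545,0.018,-0.007,0,-0.135],
  [0.545,0,0,0,0],
  [0.545,0,0,0,0],
])

```text
time: 11.65
tool_pos: [0.5721, -0.0469, 0.1113]
tool_rot: [-3.14, -0.001, 1.741]
contact_force: [-0.6, 0.5, 0.8]
opening: 0.0502
grip_force: 0.0
```

```bash
python3 - <<'E'
from h import *
s=observe(); print(s['tool_pos'],s['tool_rot'],w2t(s['tool_pos']))
print('disc',w2t(plane('top',[[214.64+501/3.6,129.64+197/3.6]],.054)))
E
```

```text
[ 0.57214251 -0.04693169  0.11132103] [-3.13968534e+00 -8.61322818e-04  1.74098639e+00] [-0.0089508  -0.17501887]
disc [[-0.00526864 -0.24461475]]
```

send_rows([
  [0.545,0.002,0,-0.03,0],
  [0.545,0,0,-0.025,0],
  [0.545,0,0,-0.011,-0.01],
  [0.545,0.001,-0.008,0,0],
  [0.545,0.001,-0.008,0,0],
])

```text
time: 12.15
tool_pos: [0.5777, -0.0637, 0.0468]
tool_rot: [3.141, 0.0, 1.729]
contact_force: [0.5, 0.2, 0.7]
opening: 0.0499
grip_force: 0.0
```

send_rows([
  [0.545,0.001,-0.004,0,0],
  [0.545,0.001,-0.004,0,0],
  [0.545,0.0005,-0.003,0,0],
  [0.545,0.0005,-0.003,0,0],
  [0.545,0,0,0,0],
])

```text
time: 12.65
tool_pos: [0.5806, -0.0773, 0.0462]
tool_rot: [3.141, -0.0, 1.728]
contact_force: [0.5, 0.9, 1.3]
opening: 0.0497
grip_force: 0.8
```

send_rows([
  [0.545,0.0003,-0.0015,0,0],
  [0.545,0.0003,-0.0015,0,0],
  [0.545,0,0,0,0],
])

```text
time: 12.95
tool_pos: [0.5805, -0.0781, 0.0461]
tool_rot: [-3.141, -0.003, 1.728]
contact_force: [-1.7, 9.3, 4.8]
opening: 0.0504
grip_force: 4.6
```

send_rows([
  [0.545,0,0,0,0],
  [0.545,0,0,0,0],
  [0.545,-0.001,0.006,0,0],
  [0.545,-0.001,0.01,0,0],
  [0.545,0,0.01,0.03,0],
])

```text
time: 13.45
tool_pos: [0.5763, -0.0534, 0.0726]
tool_rot: [-3.134, -0.003, 1.727]
contact_force: [0.3, -0.0, 0.5]
opening: 0.0499
grip_force: 0.0
```

send_rows([
  [0.3,-0.03,0.02,0.03,0],
  [0.2,-0.04,0.02,0.03,0],
  [0.2,-0.04,0,0,0],
])

```text
time: 13.75
tool_pos: [0.4729, -0.0143, 0.1368]
tool_rot: [3.135, 0.002, 1.73]
contact_force: [0.6, -1.3, -0.1]
opening: 0.0308
grip_force: 0.0
```

```bash
python3 - <<'E'
from h import *
s,im,d=grab('top','top5.png'); print(s['tool_pos'],s['tool_rot'])
a=im[140:240,330:430,::-1]; a=cv2.resize(a,None,fx=6,fy=6,interpolation=cv2.INTER_CUBIC); cv2.imwrite('pics/c5.png',a)
E
```

```text
[ 0.47290516 -0.01427212  0.13679285] [3.13496780e+00 2.31348128e-03 1.72995555e+00]
```

View pics/c5.png

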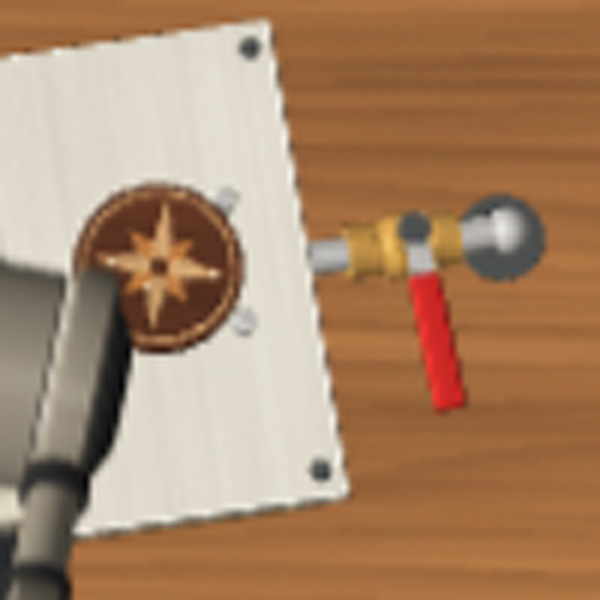

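The medallion sits at crop (160,267), touching both pins at (229,199) and (244,321). The lever runs from its axis at (415,226) to its tip at (451,407). Checking the numbers.

```bash
python3 - <<'E'
from h import *
g=lambda a,b:[330-.42+a/6,140-.42+b/6]
D=w2t(plane('top',[g(160,267)],.054)); print('disc',D)
A=plane('top',[g(415,226)],.075);L=plane('top',[g(424,275),g(451,407)],.072)
print(A,L,w2t(A),w2t(L)); v=w2t(L)[1]-w2t(L)[0]; print('valve angle from -x, ccw+',np.degrees(np.arctan2(v[1],v[0]))-180)
for w in (-.0065,-.007): 
  ax=t2w([-.007,-.385]); print('axis geom',ax)
E
```

```text
disc [[-0.00550345 -0.2523385 ]]
[[ 0.60679863 -0.25299586  0.075     ]] [[ 0.58163815 -0.25775896  0.072     ]
 [ 0.51291624 -0.27058122  0.072     ]] [[-0.00732158 -0.38397062]] [[-0.0329187  -0.38469444]
 [-0.1028036  -0.38648639]]
valve angle from -x, ccw+ -358.53117325634577
axis geom [ 0.60727896 -0.25396142]
axis geom [ 0.60727896 -0.25396142]
```

```bash
python3 - <<'E'
from h import *
d=np.load('top0d.npy'); U,V=np.meshgrid(np.arange(398,424),np.arange(165,196)); W=world('top',U,V,d)
m=(W[...,2]>.02)&(W[...,1]<-.265)&(W[...,0]>.575)
P=W[m]; print(P.min(0),P.max(0),P.mean(0)); print(np.percentile(P,[5,95],axis=0))
print('top part',P[P[:,2]>.06].round(3)[::6])
E
```

```text
[ 0.57864694 -0.32244546  0.02106883] [ 0.6275832  -0.26644228  0.06177392] [ 0.61166086 -0.29223139  0.03449446]
[[ 0.59938531 -0.31730917  0.02619515]
 [ 0.62360123 -0.26899226  0.0425128 ]]
top part [[ 0.579 -0.268  0.062]]
```

send_rows([
  [0.39,0.005,-0.023,0,-0.14],
  [0.39,0.005,-0.023,0,-0.14],
  [0.39,0.005,-0.023,0,-0.14],
  [0.39,0.005,-0.023,0,-0.14],
  [0.39,0.005,-0.023,0,-0.14],
])

```text
time: 14.3
tool_pos: [0.4971, -0.1315, 0.1336]
tool_rot: [3.142, 0.0, 1.022]
contact_force: [0.4, 0.3, 0.8]
opening: 0.0359
grip_force: 0.0
```

send_rows([
  [0.39,0.005,-0.023,0,-0.14],
  [0.39,0.005,-0.023,0,-0.14],
  [0.39,0.005,-0.023,0,-0.14],
  [0.39,0.005,-0.023,0,-0.14],
  [0.39,0.005,-0.023,0,-0.14],
])

```text
time: 14.8
tool_pos: [0.5221, -0.2465, 0.1334]
tool_rot: [3.142, 0.001, 0.322]
contact_force: [0.1, 0.7, -0.2]
opening: 0.0356
grip_force: 0.0
```

send_rows([
  [0.39,0.005,-0.023,0,-0.14],
  [0.39,0,0,0,0],
  [0.39,0,0,0,0],
])

```text
time: 15.1
tool_pos: [0.5266, -0.2685, 0.1332]
tool_rot: [-3.141, 0.001, 0.189]
contact_force: [-0.2, 0.4, 0.0]
opening: 0.0358
grip_force: 0.0
```

Descend and close gently on the lever.

send_rows([
  [0.39,0.002,0,-0.035,0],
  [0.39,0,0,-0.03,0],
  [0.39,0,0,-0.016,0],
  [0.1,0,0,0,0],
  [0.1,0,0,0,0],
], grip_force=10)

```text
time: 15.6
tool_pos: [0.5291, -0.268, 0.0532]
tool_rot: [-3.142, 0.0, 0.19]
contact_force: [0.5, -0.5, 0.1]
opening: 0.0244
grip_force: 0.0
```

send_rows([
  [0.1,0,0,0,0],
  [0.1,0,0,0,0],
])

```text
time: 15.8
tool_pos: [0.5297, -0.2689, 0.0541]
tool_rot: [3.14, -0.002, 0.188]
contact_force: [0.8, 0.4, 0.2]
opening: 0.0158
grip_force: 10.0
```

send_rows([
  [0.1,0.0013,-0.0059,0,0.0757],
  [0.1,0.0018,-0.0058,0,0.0757],
  [0.1,0.0022,-0.0056,0,0.0757],
  [0.1,0.0027,-0.0056,0,0.0757],
  [0.1,0.003,-0.0051,0,0.0757],
])

```text
time: 16.3
tool_pos: [0.5405, -0.2967, 0.0541]
tool_rot: [3.141, -0.001, 0.569]
contact_force: [-0.3, 2.6, 2.2]
opening: 0.0161
grip_force: 10.0
```

send_rows([
  [0.1,0.0034,-0.005,0,0.0757],
  [0.1,0.0038,-0.0048,0,0.0757],
  [0.1,0.0041,-0.0044,0,0.0757],
  [0.1,0.0046,-0.0041,0,0.0757],
  [0.1,0.0047,-0.0037,0,0.0757],
])

```text
time: 16.8
tool_pos: [0.5608, -0.3183, 0.0541]
tool_rot: [3.141, -0.001, 0.948]
contact_force: [-0.8, 3.0, 3.7]
opening: 0.0158
grip_force: 10.0
```

send_rows([
  [0.1,0,0,0,0],
  [0.1,0,0,0,0],
])

```text
time: 17.0
tool_pos: [0.5613, -0.3188, 0.0541]
tool_rot: [3.139, -0.0, 0.943]
contact_force: [1.8, 1.8, 5.3]
opening: 0.0157
grip_force: 10.1
```

send_rows([
  [0.3,0,0,0,0],
  [0.3,0,0,0,0],
  [0.3,0,0,0.03,0],
  [0.3,0,0,0.04,0],
  [0.3,-0.02,-0.02,0.04,0],
])

```text
time: 17.5
tool_pos: [0.5414, -0.3367, 0.1632]
tool_rot: [-3.14, -0.001, 0.947]
contact_force: [0.4, -0.7, 0.0]
opening: 0.0277
grip_force: 0.0
```

send_rows([
  [0.3,-0.045,-0.02,0.02,0],
  [0.3,-0.045,-0.02,0.02,0],
  [0.3,-0.045,-0.02,0,0],
  [0.3,-0.045,-0.02,0,0],
  [0.3,0,0,0,0],
])

```text
time: 18.0
tool_pos: [0.3608, -0.4185, 0.2005]
tool_rot: [-3.14, 0.002, 0.938]
contact_force: [0.5, 1.0, -0.4]
opening: 0.0275
grip_force: 0.0
```

```bash
python3 - <<'E'
from h import *
s,im,d=grab('top','top6.png'); print(s['tool_pos']); blobs(im[:,:,::-1].copy(),d)
a=im[130:260,215:435,::-1]; a=cv2.resize(a,None,fx=3.6,fy=3.6,interpolation=cv2.INTER_CUBIC); cv2.imwrite('pics/c6.png',a)
hsv=cv2.cvtColor(im,cv2.COLOR_RGB2HSV);U,V=np.meshgrid(np.arange(640),np.arange(400))
m=(U>385)&(U<430)&(V>175)&(V<215)&((hsv[...,0]<8)|(hsv[...,0]>172))&(hsv[...,1]>170)&(hsv[...,2]>140)
P=w2t(plane('top',np.c_[U[m],V[m]],.072)); c=P.mean(0); v=np.linalg.svd(P-c)[2][0]; v*=-np.sign(v[1])
print(len(P),c,'svd deg',np.degrees(np.arctan2(v[1],v[0]))+180,'from axis',np.degrees(np.arctan2(*(c-[-.0073,-.3845])[::-1]))+180)
E
```

```text
[ 0.36082253 -0.41853045  0.20050455]
[107  27  35] n 57 world [0.649  0.2704] tray [0.1172 0.1262] rect [26. 23.] 82
[115  60  46] n 225 world [0.6367 0.0545] tray [ 0.0708 -0.0851] rect [76. 39.] 82
[168 127  91] n 673 world [0.6074 0.1771] tray [0.0613 0.0406] rect [89. 91.] 83
[70 89 49] n 210 world [0.5806 0.0159] tray [ 0.0093 -0.1143] rect [38. 74.] 82
[196 187 160] n 133 world [0.5557 0.082 ] tray [-0.0048 -0.0451] rect [60. 25.] 82
[188 146  78] n 134 world [0.5375 0.2219] tray [-0.0006  0.0959] rect [27. 60.] 1
[188 141  78] n 65 world [0.4096 0.2341] tray [-0.125   0.1282] rect [25. 25.] 83
120 [-0.05123718 -0.42715214] svd deg 45.8302966515424 from axis 44.14975879467801
```

View pics/c6.png

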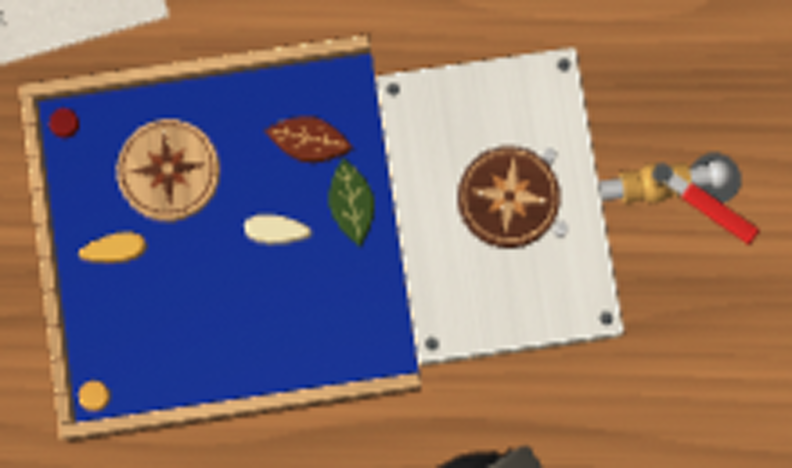

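The final view shows the medallion against both pins at crop (510,196), the lever at 45°, and all the other pieces in the tray.

```bash
python3 -c "from cell import *; print(hand_in())"
```

```text
the job is handed in; nothing more can be done
None
```

I handed the job in at about 18 s: the dark medallion sits against both stop pins, about 2 mm off the gasket centre, and the valve stands at about 45°. All the other pieces are in the tray (I lifted the green leaf aside inside it), and I made no contact with the mug, jar or brush; the hand-in gave no verdict.

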